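Put the clay tools away in their cut-out board

ROBOT

A 6-joint arm with a two-finger parallel gripper is mounted at the origin on a cart in front of the work surface, level with it; the furniture and walls round the work are solid. World frame = base frame: x ahead of the robot, y to its left, z up, the work surface at z = 0. Lengths are in mm, angles in rad, forces in N, time in s.
With the tool pointing down it reaches from about 350 to 925 mm from the base axis. Payload 6.4 kg.
Tool frame: the origin (TCP) lies between the finger pads; the fingertips stand 19 mm ahead of it and the grasp point (between the pads) is the TCP; z points along the fingers, y is the line along which they close (so a half turn about z gives the same grasp; the last joint's range is limited). The gripper opens to 85 mm and grips with 20 to 120 N. Pads are 22 mm wide; open, the fingers measure 114 mm over their backs; the gripper's body (76 mm by 85 mm) begins 54 mm behind the grasp point. The pads swing forward as they close: fully open they stand 13 mm farther back than shut.
Start: joints at [-1.476, 0.245, 1.558, -0, 1.339, -0.174], TCP at [172.628, -626.669, 250.29] pointing down, gripper open.
Joint ranges: [-3.13, 3.13], [-1.02, 2.26], [0.13, 2.54], [-0.95, 4.09], [0.21, 2.88], [-2.74, 2.74]. Speed limits (rad/s): [2.57, 2.57, 3.14, 3.14, 3.14, 3.14].

INTERFACE

Orientations are given as a unit quaternion [w, x, y, z].
In Python, from cell import robot gives the robot as it stands.
- The arm moves only by the tool servo_tool, never from a script. Its argument "increments" is a list of rows, each a list of 3 entries, a list of its own where there are three numbers: the shift along the tool's x, y, z in m, then the turn, a rotation vector about the tool's x, y, z in degrees, then the closure, from 0 (fully open) to 1 (shut). In form: [[[x, y, z], [ax, ay, az], hand], ...]. A call has 1 to 12 rows; each row is the pose to reach, as a shift and turn from the pose commanded when the call began, along the tool's axes at that moment; what a row does not reach only later rows make up. A row lasts 1/12 s, in which the tool goes at most 41.7 mm and 7.16 degrees, less where a joint would pass 70% of its speed; a pose out of reach is approached as far as the arm can. A call with a gripper value outside its range is refused whole. The fingers move at their own pace and stop on an object; "force" is the grip in N (left out, the last holds). Time passes only in rows, so rows that repeat a pose let the fingers close. It gives the time, the measured TCP pose, the force, the opening and the grip force at its end, in the units of the state.
- robot.sense(): the state, without advancing time (a new reading comes with each control period).
- robot.snapshot(name): name is "side" or "top"; returns the picture (384x512x3 uint8, red, green, blue); there is no depth.
- robot.camera_model(name): a dict with "vertical_fov" (degrees; the focal length in pixels is half the picture's height over the tangent of half this angle, whatever the lens; pixels are square), "cx", "cy" (the principal point, pixels), "k1" (the pictures are not rectified: a ray, as slopes to the right and down, at radius r is drawn at 1 + k1 r^2 times it, then the intrinsics apply), "R" (3x3) and "t" (3): a world point X has camera coordinates R X + t. Camera axes: x right, y down, z forward; pixel columns grow to the right and rows downward; lengths in mm; the calibration is good to about 2 mm. A picture is of the moment at which its call begins. camera_model takes no time and is no camera call.
- robot.job_done(): hands the job in; it is judged then, once.
The state is a dict: "time_s": time; "qpos": joint angles; "joint_velocities": joint speeds; "joint_efforts": joint torques, N m; "ee_pos": TCP position; "ee_rot": TCP orientation; "contact_force": force on the tool from outside, world axes, zero at the start; "torque": the same for the moment, N m; "grip_width": finger opening in mm; "grip_force": force on a finger pad.
Only numpy, scipy, OpenCV 4.12 (cv2) and the standard library are available. Lean on these libraries where they do the work, as an engineer would, in place of code of your own. Each camera call takes 0.05 s, during which the arm holds its last target. There are 200 camera calls.

TASK

Put the three clay tools away in the wooden tool board, each lying flat in the recess cut to its own outline: the loop tool in the longest recess with its wire loop in the wide end, the needle tool (now left in the loop tool's recess) in the narrow recess with its needle in the thin end, and the D-shaped wooden rib in the D-shaped pocket, curved edge to the side with the cut-off corners. Lay them in, do not let them fall, and leave the two vases, the glass and the lidded jar that stand round the work where they are.

Things in the scene. Friction and masses are not known exactly. Their poses are not given: they have to be found in the camera images.
- tool_board: Dark wooden board, fixed on 6.5 mm runners, 178 (x) x 228 (y) x 16 mm; origin: centre of its underside, 6.5 mm above the desk; z up. Recess floors at z = 5 mm, wall tops at 16 mm. A finger channel 48 mm wide, cut to floor level and open at both sides, crosses it along x from y = 0 to +48 mm; the handles and the rib's middle cross it at y = +24 mm. Loop and needle ends go to its -y end, handles to +y.
- recess_loop (a point): Floor point where the loop tool's origin belongs (board x -59, y -2, z 5 mm); axes as the board's. The recess runs 102 mm to either side along y: 20 mm wide along the handle, 36 mm wide for the part more than 32 mm toward -y (loop end).
- recess_needle (a point): Floor point where the needle tool's origin belongs (board x -17, y 4, z 5 mm); axes as the board's. The recess runs 82 mm to either side along y: 20 mm wide along the handle, 10 mm for the part more than 38 mm toward -y (needle end).
- recess_rib (a point): Floor point where the rib's origin belongs (board x 47, y 24, z 5 mm); axes as the board's. D-shaped pocket 63 mm wide (x), 100 mm long (y), 4.5 mm clear all round; its two +x corners are cut off slantwise for the rib's curved edge, so the straight edge goes to -x, toward the needle recess.
- loop_tool: Clay loop tool, brown handle, 193 mm long (its y), 27 mm across the loop, 11 mm high lying; origin: middle of its length, underside; z up. Handle 10 mm wide from y = -31 to +83 mm, balance point y = +26 mm; wire loop from y = -31 to -96 mm. About 22 g. Starts on the desk on one side of the board, at any yaw.
- loop_end (a point): Outer end of the loop tool's wire loop, 96.5 mm toward -y from its origin
- needle_tool: Clay needle tool, red-brown handle, 152 mm long (its y), 11 mm high; origin: middle of its length, underside; z up. Handle 10 mm wide from y = -25 to +65 mm, balance point y = +20 mm; thin needle from y = -25 to -76 mm. About 22 g. Starts in the loop tool's recess, needle to the board's -y end, handle crossing the finger channel.
- needle_tip (a point): Point of the needle, 76 mm toward -y from the needle tool's origin
- wood_rib: Wooden potter's rib, a flat D, 54 mm (x) x 92 mm (y) x 8.5 mm thick; origin: centre of its underside; z up. Straight edge at -x, curved edge at +x; widest (54 mm) at y = 0, to be gripped there along x. About 30 g. Starts on the desk on the other side of the board from the loop tool.
- rib_straight_edge (a point): Middle of the rib's straight edge, 25 mm toward -x from its origin, 4 mm up
- vase_b: Cream vase, 111 mm diameter, 158 mm tall, standing beyond the board's -y end; bystander, do not disturb; origin at its foot
- bud_vase: Small cream vase, 70 mm diameter, 112 mm tall, standing beyond the board's -y end; bystander, do not disturb; origin at its foot
- water_jar: Clear drinking glass, 81 mm diameter, 91 mm tall, standing beyond the board's +y end; bystander, do not disturb; origin at its foot
- jar_2: Jar with green screw lid, 49 mm diameter, 56 mm tall, standing about 90 mm from the rib's centre beyond the rib's +y end; bystander, do not disturb; origin at its foot

How it is judged:
By the outcome, as a careful person would: the job done as asked, in the order asked, and still so for the second after the job is handed in, with the robot touching nothing.
It also fails if it takes over 72 s, if anything falls off the work surface, if the arm or the gripper's body presses on something with over 40 N, if the wrist force passes 120 N, or if a joint passes its speed limit or range.

## Working session

There is one attempt and no reset: what is moved stays moved. The work goes in short steps, Python scripts to look and compute and a tool call to move; the robot and the scene stay as the last step left them, time stands still between calls to the robot, and variables do not carry over. Pictures are saved under pics/ and viewed, at most 13 in all, crops included, and the job is handed in when it is done.

Besides the shell and the picture viewer there is one more tool, called as name(argument=value, ...) on one line, values as JSON. servo_tool: Moves the arm, as the interface text tells. Its arguments: {"type":"object","properties":{"increments":{"type":"array"},"force":{"type":"number"}},"required":["increments"]}

```bash
mkdir -p pics; ls
python3 - <<'E'
from cell import robot
import cv2,numpy as np
a=robot.snapshot("top");b=robot.snapshot("side")
cv2.imwrite('pics/top0.png',cv2.resize(a[:,:,::-1],(800,600)));cv2.imwrite('pics/side0.png',cv2.resize(b[:,:,::-1],(800,600)))
np.save('top0.npy',a);np.save('side0.npy',b)
for n in("top","side"):
  m=robot.camera_model(n);print(n,{k:np.round(v,4).tolist() for k,v in m.items()})
print(robot.sense())
E
```

```text
pics
top {'vertical_fov': 48.1864, 'cx': 251.2743, 'cy': 190.3828, 'k1': 0.0299, 'R': [[-0.019, -0.9997, -0.0143], [-0.9963, 0.0201, -0.0831], [0.0834, 0.0126, -0.9964]], 't': [-3.4074, 583.4688, 1218.9414]}
side {'vertical_fov': 47.624, 'cx': 259.0362, 'cy': 195.1158, 'k1': 0.0208, 'R': [[-0.8166, -0.5773, 0.0001], [-0.3008, 0.4253, -0.8536], [0.4927, -0.697, -0.521]], 't': [437.1156, 235.7514, 1055.7836]}
{'time_s': 0.1, 'qpos': array([-1.47612029e+00,  2.45755070e-01,  1.55895578e+00,  6.72094504e-06,
        1.33867920e+00, -1.74084221e-01]), 'joint_velocities': array([-0.00142355, -0.00167539, -0.00306924, -0.00084848,  0.0001509 ,
       -0.00032142]), 'joint_efforts': array([ 4.08110336e-04, -4.30668747e+01, -3.27130795e+01, -1.97591512e-04,
        2.82204535e-03,  6.41446704e-06]), 'ee_pos': array([ 172.56873782, -626.16567278,  249.24932026]), 'ee_rot': array([-8.97858705e-04,  9.90984273e-01,  1.33975233e-01,  3.89396396e-05]), 'contact_force': array([-0.33215779,  0.57477112,  0.27560149]), 'torque': array([-0.01641334, -0.04419425,  0.03558351]), 'grip_force': 0.0, 'grip_width': 85.0307266601679}
```

View pics/top0.png

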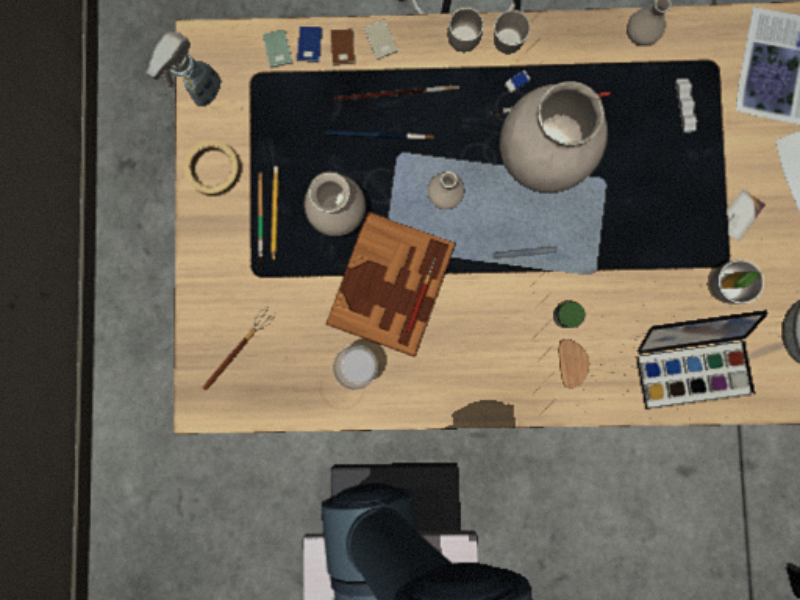

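View pics/side0.png

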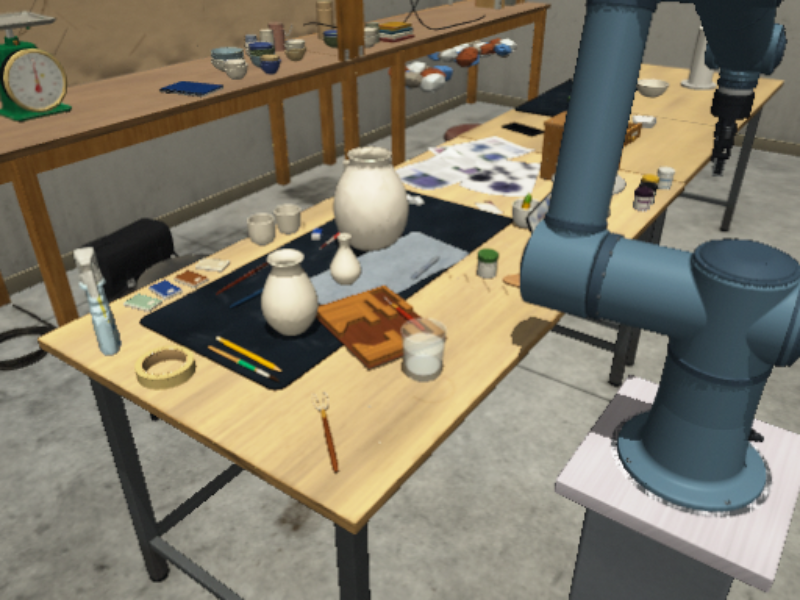

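The top view (800 wide) shows the board at (390,285) with its -y end upwards and its loop recess on the right, holding the needle tool. The loop tool lies left at (235,350) with the loop up-right. The rib is at (572,363), jar_2 at (570,314), and the glass at (357,365).

```bash
cat > h.py <<'E'
import numpy as np,cv2
from cell import robot
def K(n):
    m=robot.camera_model(n);f=192/np.tan(np.radians(m['vertical_fov'])/2)
    return m,f
def ray(n,uv,z):
    m,f=K(n);uv=np.atleast_2d(np.asarray(uv,float))
    d=(uv-[m['cx'],m['cy']])/f
    r=np.linalg.norm(d,axis=1,keepdims=True);s=r.copy()
    for _ in range(20): s=r/(1+m['k1']*s*s)
    d=d*s/np.maximum(r,1e-9)
    R=np.array(m['R']);t=np.array(m['t'])
    D=np.c_[d,np.ones(len(d))]@R; C=-R.T@t
    return (C+D*((z-C[2])/D[:,2:]))[:,:2]
def proj(n,X):
    m,f=K(n);c=np.atleast_2d(X)@np.array(m['R']).T+np.array(m['t']);d=c[:,:2]/c[:,2:]
    r2=(d**2).sum(1,keepdims=True);return d*(1+m['k1']*r2)*f+[m['cx'],m['cy']]
def tool(): 
    from scipy.spatial.transform import Rotation as Ro
    s=robot.sense();q=s['ee_rot'];return s['ee_pos'],Ro.from_quat([q[1],q[2],q[3],q[0]]),s
E
python3 - <<'E'
import numpy as np,cv2
from h import *
a=np.load('top0.npy');hsv=cv2.cvtColor(a,cv2.COLOR_RGB2HSV)
s=.64
for n,p in dict(board=(435,250),board2=(345,318),desk=(300,400),desk2=(530,330),pocket=(365,285),needleh=(418,300),loop=(225,368),rib=(572,363),jar=(570,314)).items():
    print(n,hsv[int(p[1]*s),int(p[0]*s)],a[int(p[1]*s),int(p[0]*s)])
big=cv2.resize(a[120:270,100:400],(800,400),interpolation=cv2.INTER_CUBIC)
cv2.imwrite('pics/top0c.png',big[:,:,::-1])
E
```

```text
board [  9 165  79] [79 43 28]
board2 [ 14 164 160] [160 104  57]
desk [ 17  93 165] [165 138 105]
desk2 [ 16  86 184] [184 155 122]
pocket [ 10 163  83] [83 48 30]
needleh [  6 215 120] [120  38  19]
loop [ 16 101  93] [93 76 56]
rib [ 14 120 163] [163 122  86]
jar [ 52 107  88] [61 88 51]
```

View pics/top0c.png

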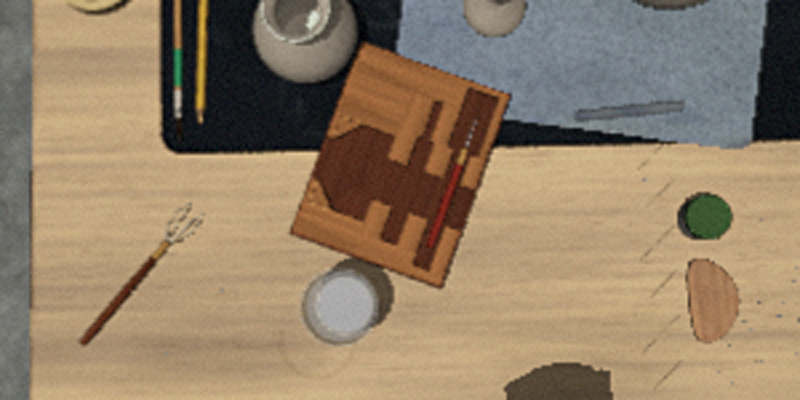

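Run:
```python
from h import *
a=np.load('top0.npy');up=4
A=cv2.resize(a,None,fx=up,fy=up,interpolation=cv2.INTER_CUBIC)
A=cv2.GaussianBlur(A,(0,0),3)
hsv=cv2.cvtColor(A,cv2.COLOR_RGB2HSV)
def big(mask,box):
    m=np.zeros(mask.shape,np.uint8);x0,y0,x1,y1=[v*up for v in box];m[y0:y1,x0:x1]=mask[y0:y1,x0:x1]
    c=cv2.findContours(m,cv2.RETR_EXTERNAL,cv2.CHAIN_APPROX_NONE)[0]
    return max(c,key=cv2.contourArea)[:,0,:],m
px=lambda c:(np.asarray(c,float)+.5)/up-.5
H,S,V=[hsv[:,:,i].astype(int) for i in range(3)]
def fit(c,z,name):
    w=ray('top',px(c),z).astype(np.float32);r=cv2.minAreaRect(w);print(name,'c',np.round(r[0],1),'size',np.round(r[1],1),'ang',round(r[2],1));return w,r
# board
c,_=big(((S>128)&(H<22)&(V>40)).astype(np.uint8),(200,130,300,235))
w,r=fit(c,22.5,'board');print(np.round(cv2.boxPoints(r),1).tolist())
# dark recesses: shape centre line
# needle handle
c,_=big(((S>195)&(H<9)&(V>60)).astype(np.uint8),(240,150,290,225))
w,r=fit(c,17,'needle handle');print(np.round(cv2.boxPoints(r),1).tolist())
# loop handle: dark
R_=A[:,:,0].astype(int);B=A[:,:,2].astype(int)
c,_=big((V<128).astype(np.uint8),(125,190,180,255))
w,r=fit(c,5.5,'loop tool');print(np.round(cv2.boxPoints(r),1).tolist())
c,_=big(((S>125)).astype(np.uint8),(125,190,180,255))
w,r=fit(c,5.5,'loop handle');print(np.round(cv2.boxPoints(r),1).tolist())
for th in(104,110):
  c,m=big((S>th).astype(np.uint8),(350,213,380,252))
  w,r=fit(c,8.5,'rib');print(np.round(cv2.boxPoints(r),1).tolist())
# glass, jar
c,_=big(((H>38)&(S>70)).astype(np.uint8),(350,185,380,213));fit(c,56,'jar')
```

```text
board c [611.2 -10. ] size [178.5 226.3] ang 68.2
[[473.0, -50.79999923706055], [683.0999755859375, -134.89999389648438], [749.4000244140625, 30.899999618530273], [539.2999877929688, 114.9000015258789]]
needle handle c [568.6 -59.2] size [ 7.1 27.5] ang 68.8
[[554.5, -57.599998474121094], [580.0999755859375, -67.5], [582.7000122070312, -60.900001525878906], [557.0, -50.900001525878906]]
loop tool c [468.2 300.4] size [ 12.4 122.5] ang 49.7
[[417.5, 335.29998779296875], [510.8999938964844, 256.0], [518.9000244140625, 265.5], [425.5, 344.70001220703125]]
loop handle c [476.9 293.8] size [  9.3 142.1] ang 49.1
[[420.1000061035156, 336.70001220703125], [527.5, 243.6999969482422], [533.5999755859375, 250.8000030517578], [426.20001220703125, 343.79998779296875]]
rib c [ 457.  -347.7] size [89.8 54.7] ang 2.7
[[410.8999938964844, -322.5], [413.5, -377.1000061035156], [503.20001220703125, -372.8999938964844], [500.6000061035156, -318.29998779296875]]
rib c [ 456.9 -347.7] size [88.1 52.6] ang 2.0
[[411.8999938964844, -323.0], [413.79998779296875, -375.5], [501.8999938964844, -372.29998779296875], [500.0, -319.79998779296875]]
jar c [ 545.1 -332.6] size [47.4 44.2] ang 88.9
```

```bash
cat >> h.py <<'E'
BC=np.array([611.2,-10.]);BY=np.radians(68.2)
ex=np.array([np.cos(BY),np.sin(BY)]);ey=np.array([-ex[1],ex[0]])
def b2w(x,y): return BC+x*ex+y*ey
def w2b(p): d=np.atleast_2d(p)-BC; return np.c_[d@ex,d@ey]
def go(p,psi,tilt=0):
    """increment in tool axes (m, deg) from measured pose to down-pointing pose with tool x at yaw psi (deg)"""
    from scipy.spatial.transform import Rotation as Ro
    e,r,s=tool();c,si=np.cos(np.radians(psi)),np.sin(np.radians(psi))
    T=Ro.from_matrix(np.array([[c,si,0],[si,-c,0],[0,0,-1]]))
    print('shift m',np.round(r.inv().apply(np.array(p)-e)/1000,4),'turn',np.round((r.inv()*T).as_rotvec(degrees=True),1))
def state():
    e,r,s=tool();x=r.apply([1,0,0]);print('t',round(s['time_s'],2),'pos',np.round(e,1),'psi',round(np.degrees(np.arctan2(x[1],x[0])),1),'z',np.round(r.apply([0,0,1]),3),'w',round(s['grip_width'],1),'gf',round(s['grip_force'],1),'F',np.round(s['contact_force'],1),'q',np.round(np.degrees(s['qpos'])),'board',np.round(w2b(e[:2]),1))
E
python3 - <<'E'
from h import *
a=np.load('top0.npy')
c2=lambda u,v:(100+(u+.5)*.375-.5,120+(v+.5)*.375-.5)
n=ray('top',[c2(475,122),c2(430,248),c2(460,160)],16);print('needle tip,end,ferrule board',np.round(w2b(n),1),np.linalg.norm(n[0]-n[1]))
l=ray('top',[c2(192,206),c2(82,343),c2(160,250)],5.5);print('loop',l,np.linalg.norm(l[0]-l[1]))
v=robot.camera_model('top')
# recess centreline checks (floor 11.5)
print(w2b(ray('top',[c2(425,265),c2(484,97),c2(388,237),c2(437,104)],14)))
print('needle target TCP',b2w(-17,24),'loop',b2w(-59,24),'rib',b2w(49,24),'now needle',b2w(-60,24))
go([*b2w(-61,24),90],158.2)
E
```

```text
needle tip,end,ferrule board [[-61.2 -72.4]
 [-63.7  74.4]
 [-60.5 -27.3]] 146.75514976024078
loop [[570.24151262 219.78158066]
 [422.82195901 340.21950747]
 [522.47666299 255.11845293]] 190.36233609201736
[[ -65.09321514   93.52852424]
 [ -60.81558073 -102.13905183]
 [ -16.59745916   79.26900474]
 [ -15.13467967  -76.68791773]]
needle target TCP [582.60308695 -16.871431  ] loop [567.00563786 -55.86783573] rib [607.1133641   44.40863357] now needle [566.63427002 -56.79632156]
shift m [ 0.5305 -0.4432  0.1602] turn [-0.000e+00 -1.000e-01 -1.428e+02]
```

Run:
```python
from h import *
a=np.load('top0.npy')
# edge samples: board-frame scan lines; V channel along each, using subpixel remap
g=cv2.GaussianBlur(a,(3,3),0)[:,:,0].astype(np.float32)
def samp(P,z):
    uv=proj('top',np.c_[P,np.full(len(P),z)]).astype(np.float32)
    return cv2.remap(g,uv[None,:,0],uv[None,:,1],cv2.INTER_CUBIC)[0]
s=np.arange(-16,16.1,.5)
def edges(pts,nrm,sign,z):
    out=[]
    for p in pts:
        P=np.array([b2w(*(np.array(p)+t*np.array(nrm))) for t in s]);d=np.diff(samp(P,z))*sign
        i=d.argmax(); 
        if 0<i<len(d)-1:
            o=(d[i-1]-d[i+1])/(2*(d[i-1]-2*d[i]+d[i+1])) ; out.append((*p,s[i]+.25+.5*o))
    out=np.array(out);return out
def rep(n,o,k):
    q=np.polyfit(o[:,k],o[:,2],1);r=o[:,2]-np.polyval(q,o[:,k]);o=o[abs(r-np.median(r))<2]
    q=np.polyfit(o[:,k],o[:,2],1);print(n,'offset@0',round(q[1],1),'slope deg',round(np.degrees(q[0]),2),len(o),round(np.std(o[:,2]-np.polyval(q,o[:,k])),2))
ys=[y for y in range(60,96,3)]
rep('loop handle recess -x wall',edges([(-69,y) for y in ys],(1,0),-1,22.5),1)
rep('needle recess +x wall',edges([(-7,y) for y in range(52,82,3)],(1,0),1,22.5),1)
rep('needle recess -x wall',edges([(-27,y) for y in range(52,82,3)],(1,0),-1,22.5),1)
rep('loop wide +x wall',edges([(-41,y) for y in range(-100,-38,4)],(1,0),1,22.5),1)
rep('rib -x wall',edges([(15.5,y) for y in list(range(-22,-4,3))+list(range(52,70,3))],(1,0),-1,22.5),1)
rep('channel +y wall',edges([(x,48) for x in [-45,-40,-35,-2,3,8]],(0,1),1,22.5),0)
rep('channel -y wall',edges([(x,0) for x in [-45,-40,-35,-2,3,8]],(0,1),-1,22.5),0)
rep('rib pocket -y',edges([(x,-26) for x in range(25,50,3)],(0,1),-1,22.5),0)
rep('rib pocket +y',edges([(x,74) for x in range(25,50,3)],(0,1),1,22.5),0)
rep('outer +x',edges([(89,y) for y in range(0,100,5)],(1,0),1,22.5),1)
rep('outer +y',edges([(x,114) for x in range(-80,0,5)],(0,1),1,22.5),0)
```

```text
loop handle recess -x wall offset@0 -2.7 slope deg 0.84 12 0.67
needle recess +x wall offset@0 -3.2 slope deg 2.56 10 0.64
needle recess -x wall offset@0 -0.9 slope deg -0.78 10 0.77
loop wide +x wall offset@0 1.7 slope deg 0.66 16 0.86
rib -x wall offset@0 -1.1 slope deg -0.46 12 0.68
channel +y wall offset@0 -1.0 slope deg -0.32 6 0.74
channel -y wall offset@0 -1.3 slope deg 1.79 6 0.83
rib pocket -y offset@0 -1.3 slope deg -0.28 9 0.55
rib pocket +y offset@0 -0.1 slope deg 0.48 9 0.5
outer +x offset@0 -7.8 slope deg 4.97 13 1.14
outer +y offset@0 2.1 slope deg 2.82 7 0.64
```

servo_tool(increments=[[[0.53,-0.443,0.11],[0,0,-143],0.5],[[0.53,-0.443,0.11],[0,0,-143],0.5],[[0.53,-0.443,0.11],[0,0,-143],0.5],[[0.53,-0.443,0.11],[0,0,-143],0.5],[[0.53,-0.443,0.11],[0,0,-143],0.5],[[0.53,-0.443,0.11],[0,0,-143],0.5],[[0.53,-0.443,0.11],[0,0,-143],0.5],[[0.53,-0.443,0.11],[0,0,-143],0.5],[[0.53,-0.443,0.11],[0,0,-143],0.5],[[0.53,-0.443,0.11],[0,0,-143],0.5],[[0.53,-0.443,0.11],[0,0,-143],0.5],[[0.53,-0.443,0.11],[0,0,-143],0.5]], force=20)

```text
time_s: 1.1
ee_pos: [454.3, -218.7, 171.2]
ee_rot: [-0.0, 0.631, 0.775, 0.0]
contact_force: [1.0, 0.1, 0.5]
grip_width: 42.7
grip_force: 0.0
```

```bash
sed -i 's/BC=np.array.*;BY/BC=np.array([611.8,-11.]);BY/' h.py
python3 - <<'E'
from h import *
state();go([*b2w(-62,24),90],158.2)
E
```

```text
t 1.1 pos [ 454.3 -218.7  171.2] psi 101.7 z [-0.  0. -1.] w 42.7 gf 0.0 F [1.  0.1 0.5] q [-39.  -1. 114.   0.  67. -50.] board [[-251.3   69.1]]
shift m [0.133  0.1421 0.0812] turn [  0.   -0.  -56.5]
```

servo_tool(increments=[[[0.125,0.135,0.07],[0,0,-55],0.5],[[0.125,0.135,0.07],[0,0,-55],0.5],[[0.125,0.135,0.07],[0,0,-55],0.5],[[0.125,0.135,0.07],[0,0,-55],0.5],[[0.125,0.135,0.07],[0,0,-55],0.5],[[0.125,0.135,0.07],[0,0,-55],0.5],[[0.125,0.135,0.07],[0,0,-55],0.5],[[0.125,0.135,0.07],[0,0,-55],0.5],[[0.125,0.135,0.07],[0,0,-55],0.5],[[0.125,0.135,0.07],[0,0,-55],0.5]])

```text
time_s: 1.93
ee_pos: [561.3, -71.5, 101.3]
ee_rot: [-0.0, 0.206, 0.979, 0.0]
contact_force: [0.7, 0.4, 0.4]
grip_width: 42.7
grip_force: 0.0
```

Run:
```python
from h import *
state();go([*b2w(-62,24),34],158.2)
```

```text
t 1.93 pos [561.3 -71.5 101.3] psi 156.2 z [-0.001  0.    -1.   ] w 42.7 gf 0.0 F [0.7 0.4 0.4] q [-19.  13. 107.  -0.  60. -85.] board [[-75.   24.4]]
shift m [-0.      0.013   0.0673] turn [-0. -0. -2.]
```

servo_tool(increments=[[[0,0.013,0],[0,0,-2],0.5],[[0,0.013,0.03],[0,0,-2],0.5],[[0,0.013,0.05],[0,0,-2],0.5],[[0,0.013,0.062],[0,0,-2],0.5],[[0,0.013,0.068],[0,0,-2],0.5],[[0,0.013,0.068],[0,0,-2],0.5],[[0,0.013,0.068],[0,0,-2],0.5]])

```text
time_s: 2.52
ee_pos: [567.3, -59.7, 34.2]
ee_rot: [0.0, 0.188, 0.982, -0.0]
contact_force: [-0.6, 0.5, 1.1]
grip_width: 42.7
grip_force: 0.0
```

Run:
```python
from h import *
state();go([*b2w(-62,24),33],158.2)
b=robot.snapshot('side');u=proj('side',[565,-59,30])[0];print(u)
x,y=int(u[0]),int(u[1]);cv2.imwrite('pics/s1.png',cv2.resize(b[max(0,y-60):y+60,x-80:x+80,::-1],(800,600),interpolation=cv2.INTER_CUBIC))
```

```text
t 2.52 pos [567.3 -59.7  34.2] psi 158.3 z [ 0.001 -0.    -1.   ] w 42.7 gf 0.0 F [-0.6  0.5  1.1] q [-17.  20. 107.   0.  53. -86.] board [[-61.8  23.2]]
shift m [ 0.0008 -0.0002  0.0012] turn [0.  0.  0.1]
[262.17805242 199.94293794]
```

View pics/s1.png

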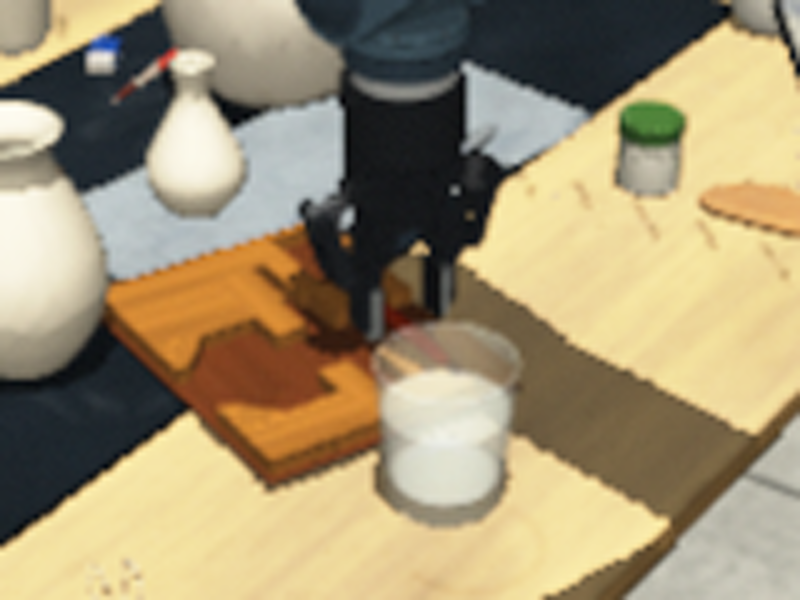

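The fingers (crop (370,300) and (440,290)) straddle the red handle (400,320) in the channel, so I close them.

servo_tool(increments=[[[0,0,0.001],[0,0,0],0.7],[[0,0,0.001],[0,0,0],0.8],[[0,0,0.001],[0,0,0],1],[[0,0,0.001],[0,0,0],1],[[0,0,0.001],[0,0,0],1],[[0,0,0.001],[0,0,0],1],[[0,0,0.001],[0,0,0],1]], force=30)

```text
time_s: 3.15
ee_pos: [567.5, -60.0, 33.6]
ee_rot: [0.001, 0.188, 0.982, -0.0]
contact_force: [-1.8, 0.6, 6.0]
grip_width: 9.2
grip_force: 31.3
```

Run:
```python
from h import *
state()
```

```text
t 3.15 pos [567.5 -60.   33.6] psi 158.3 z [ 0.001 -0.    -1.   ] w 9.2 gf 31.3 F [-1.8  0.6  6. ] q [-17.  21. 107.  -0.  53. -86.] board [[-61.9  23. ]]
```

servo_tool(increments=[[[0,0,-0.01],[0,0,0],1],[[0,0,-0.03],[0,0,0],1],[[0,0,-0.05],[0,0,0],1],[[0.002,0.02,-0.05],[0,0,0],1],[[0.002,0.04,-0.05],[0,0,0],1],[[0.002,0.045,-0.05],[0,0,0],1],[[0.002,0.045,-0.05],[0,0,0],1],[[0.002,0.045,-0.05],[0,0,0],1]])

```text
time_s: 3.82
ee_pos: [581.1, -17.2, 82.4]
ee_rot: [-0.0, 0.188, 0.982, -0.0]
contact_force: [0.5, 0.6, 0.0]
grip_width: 9.0
grip_force: 30.6
```

Run:
```python
from h import *
state();a=robot.snapshot('top');b=robot.snapshot('side')
np.save('top2.npy',a)
A=cv2.resize(a[140:240,200:300],(500,500),interpolation=cv2.INTER_CUBIC);u=proj('side',[582,-17,60])[0];x,y=int(u[0]),int(u[1])
B=cv2.resize(b[y-75:y+75,x-45:x+45],(300,500),interpolation=cv2.INTER_CUBIC)
cv2.imwrite('pics/c2.png',np.hstack([A,B])[:,:,::-1]);print(x,y)
```

```text
t 3.82 pos [581.1 -17.2  82.4] psi 158.4 z [-0.001 -0.    -1.   ] w 9.0 gf 30.6 F [0.5 0.6 0. ] q [-13.  17. 105.  -0.  58. -81.] board [[-17.2  26.2]]
249 195
```

View pics/c2.png

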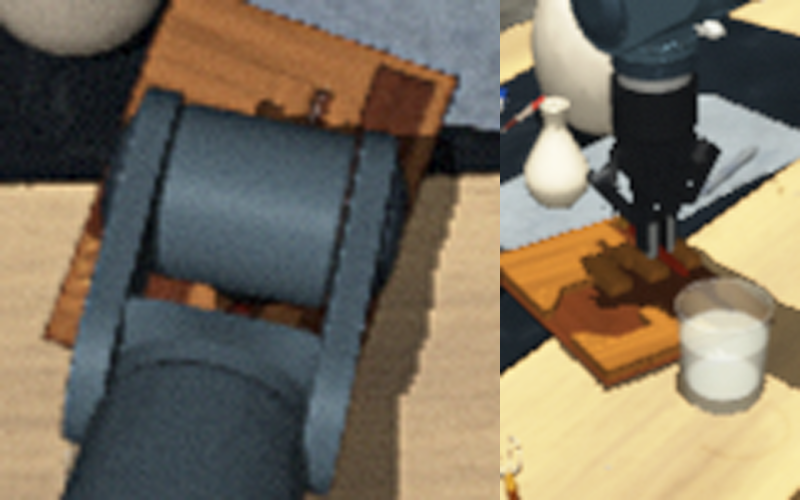

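Run:
```python
from h import *
a=np.load('top2.npy').astype(int)
print(w2b(ray('top',[(264.3,158.5),(263.8,160.5)],65)))
print(a[154:166,258:272,:].sum(2))
```

```text
[[-18.34030456 -69.17883558]
 [-19.02040767 -63.36389879]]
[[326 323 328 322 326 325 320 313 338 331 326 347 341 340]
 [287 290 305 308 332 337 326 334 337 322 324 335 332 355]
 [337 315 306 304 296 334 339 357 321 333 325 331 344 342]
 [331 317 319 346 272 265 287 349 330 342 327 331 327 341]
 [325 316 332 308 247 140 139 177 252 319 319 328 342 339]
 [332 338 320 277 193 181 250 175 206 326 340 338 315 335]
 [329 331 316 255 145 200 175 194 297 358 329 332 311 321]
 [335 327 308 261 185 307 176 225 353 347 354 344 333 309]
 [312 297 267 209 207 285 185 223 344 342 328 323 329 297]
 [137 134 113 124 189 125 212 323 368 351 338 317 331 303]
 [112  85 112  81 123  65 105 223 346 343 287 211 266 244]
 [135 129 116 105  92  95  98 152 161 155 137 114 140  86]]
```

servo_tool(increments=[[[-0.001,0.0005,0.015],[0,0,0],1],[[-0.001,0.0005,0.03],[0,0,0],1],[[-0.001,0.0005,0.039],[0,0,0],1],[[-0.001,0.0005,0.044],[0,0,0],1],[[-0.001,0.0005,0.047],[0,0,0],1],[[-0.001,0.0005,0.0485],[0,0,0],1],[[-0.001,0.0005,0.0485],[0,0,0],1],[[-0.001,0.0005,0.0485],[0,0,0],1]])

```text
time_s: 4.58
ee_pos: [583.1, -17.2, 34.8]
ee_rot: [0.001, 0.188, 0.982, -0.0]
contact_force: [-0.5, 0.1, 0.1]
grip_width: 9.5
grip_force: 30.6
```

Run:
```python
from h import *
state()
```

```text
t 4.58 pos [583.1 -17.2  34.8] psi 158.3 z [ 0.001 -0.    -1.   ] w 9.5 gf 30.6 F [-0.5  0.1  0.1] q [-13.  22. 105.  -0.  53. -81.] board [[-16.4  24.4]]
```

servo_tool(increments=[[[0,0,0.0012],[0,0,0],1],[[0,0,0.0012],[0,0,0],1],[[0,0,0.0012],[0,0,0],0.88],[[0,0,0.0012],[0,0,0],0.8],[[0,0,0.0012],[0,0,0],0.7],[[0,0,0.0012],[0,0,0],0.6],[[0,0,0.0012],[0,0,0],0.6],[[0,0,-0.02],[0,0,0],0.6],[[0,0,-0.05],[0,0,0],0.6],[[0,0,-0.09],[0,0,0],0.6],[[0,0,-0.11],[0,0,0],0.6],[[0,0,-0.11],[0,0,0],0.6]])

```text
time_s: 5.58
ee_pos: [586.2, -17.8, 150.4]
ee_rot: [0.005, 0.188, 0.982, -0.0]
contact_force: [-0.1, 0.2, -0.1]
grip_width: 34.1
grip_force: 0.0
```

Run:
```python
from h import *
state();go([476.4,294,130],139.2)
```

```text
t 5.58 pos [586.2 -17.8 150.4] psi 158.4 z [ 0.011 -0.002 -1.   ] w 34.1 gf 0.0 F [-0.1  0.2 -0.1] q [-13.  12. 103.   0.  65. -81.] board [[-15.8  21.3]]
shift m [0.2173 0.2492 0.0185] turn [ 0.2  0.6 19.2]
```

servo_tool(increments=[[[0.217,0.249,0.01],[0,0,19],0.5],[[0.217,0.249,0.01],[0,0,19],0.5],[[0.217,0.249,0.01],[0,0,19],0.5],[[0.217,0.249,0.01],[0,0,19],0.5],[[0.217,0.249,0.01],[0,0,19],0.5],[[0.217,0.249,0.01],[0,0,19],0.5],[[0.217,0.249,0.04],[0,0,19],0.5],[[0.217,0.249,0.07],[0,0,19],0.5],[[0.217,0.249,0.09],[0,0,19],0.5],[[0.217,0.249,0.09],[0,0,19],0.5],[[0.217,0.249,0.09],[0,0,19],0.5],[[0.217,0.249,0.09],[0,0,19],0.5]])

```text
time_s: 6.58
ee_pos: [473.6, 294.1, 54.9]
ee_rot: [0.0, 0.348, 0.938, 0.0]
contact_force: [-0.4, -0.0, -0.2]
grip_width: 42.7
grip_force: 0.0
```

Run:
```python
from h import *
state();go([476.4,294,23],139.2)
a=robot.snapshot('top');np.save('top3.npy',a);b=robot.snapshot('side')
A=cv2.resize(a[140:240,200:300],(500,500),interpolation=cv2.INTER_CUBIC);u=proj('side',[476,294,40])[0];x,y=int(u[0]),int(u[1])
B=cv2.resize(b[y-75:y+75,x-45:x+45],(300,500),interpolation=cv2.INTER_CUBIC)
cv2.imwrite('pics/c3.png',np.hstack([A,B])[:,:,::-1])
```

```text
t 6.58 pos [473.6 294.1  54.9] psi 139.3 z [ 0.001  0.    -1.   ] w 42.7 gf 0.0 F [-0.4 -0.  -0.2] q [ 20.  17. 109.  -0.  54. -29.] board [[232.  241.6]]
shift m [-0.0022  0.0017  0.0319] turn [0.  0.  0.1]
```

View pics/c3.png

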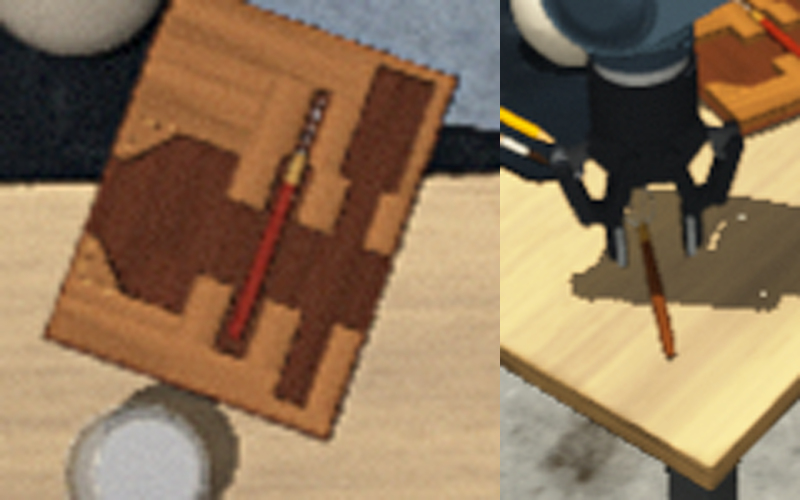

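servo_tool(increments=[[[-0.002,0.002,0.015],[0,0,0],0.5],[[-0.002,0.002,0.027],[0,0,0],0.5],[[-0.002,0.002,0.032],[0,0,0],0.5],[[-0.002,0.002,0.032],[0,0,0],0.7],[[-0.002,0.002,0.032],[0,0,0],0.8],[[-0.002,0.002,0.032],[0,0,0],1],[[-0.002,0.002,0.032],[0,0,0],1],[[-0.002,0.002,0.032],[0,0,0],1],[[-0.002,0.002,0.032],[0,0,0],1],[[-0.002,0.002,0.032],[0,0,0],1]], force=30)

```text
time_s: 7.52
ee_pos: [476.1, 294.8, 22.8]
ee_rot: [0.0, 0.347, 0.938, 0.0]
contact_force: [-1.1, -0.8, 3.9]
grip_width: 9.1
grip_force: 32.1
```

Run:
```python
from h import *
state()
c=lambda u,v:(200+(u+.5)*.2-.5,140+(v+.5)*.2-.5)
print('needle tip,ferrule,end',w2b(ray('top',[c(322,93),c(293,165),c(235,340)],17)))
print('loop recess corners top: wide TL,TR; bottom L,R',w2b(ray('top',[c(375,68),c(432,82),c(276,392),c(303,405)],22.5)), 'exp -77..-41,-104 ; -69..-49,100')
print('needle bottom',w2b(ray('top',[c(216,343),c(240,352)],22.5)),'exp -27..-7,86')
```

```text
t 7.52 pos [476.1 294.8  22.8] psi 139.4 z [ 0.001  0.    -1.   ] w 9.1 gf 32.1 F [-1.1 -0.8  3.9] q [ 20.  21. 108.  -0.  51. -29.] board [[233.6 239.6]]
needle tip,ferrule,end [[-15.24832374 -77.09956599]
 [-14.31796476 -31.3814451 ]
 [-18.86133628  76.22180361]]
loop recess corners top: wide TL,TR; bottom L,R [[ -39.24404185 -100.89787335]
 [ -73.21163922 -104.82793867]
 [ -51.83492863   96.08386436]
 [ -69.02884687   97.57812347]] exp -77..-41,-104 ; -69..-49,100
needle bottom [[ -9.41137164  81.89563952]
 [-24.23649769  81.85779328]] exp -27..-7,86
```

servo_tool(increments=[[[0,0,-0.01],[0,0,0],1],[[0,0,-0.03],[0,0,0],1],[[0,0,-0.06],[0,0,0],1],[[0,0,-0.09],[0,0,0],1],[[0,0,-0.12],[0,0,0],1],[[0,0,-0.12],[0,0,0],1]])

```text
time_s: 8.02
ee_pos: [479.3, 296.2, 149.6]
ee_rot: [0.005, 0.347, 0.938, 0.004]
contact_force: [1.4, 0.0, 0.2]
grip_width: 9.2
grip_force: 31.6
```

Run:
```python
from h import *
state();go([*b2w(-58.8,23.5),140],158.2)
```

```text
t 8.02 pos [479.3 296.2 149.6] psi 139.4 z [ 0.012  0.004 -1.   ] w 9.2 gf 31.6 F [1.4 0.  0.2] q [ 20.   9. 107.   0.  64. -29.] board [[236.1 237.1]]
shift m [-0.2973 -0.2102  0.0091] turn [  0.6   0.4 -18.8]
```

servo_tool(increments=[[[-0.02,-0.014,0.0],[0,0,-2],1],[[-0.05,-0.035,0.0],[0,0,-4],1],[[-0.08,-0.057,0.0],[0,0,-6],1],[[-0.11,-0.078,0.0],[0,0,-8],1],[[-0.14,-0.1,0.0],[0,0,-10],1],[[-0.17,-0.12,0.0],[0,0,-12],1],[[-0.2,-0.142,0.0],[0,0,-14],1],[[-0.23,-0.163,0.0],[0,0,-16],1],[[-0.26,-0.184,0.0],[0,0,-18],1],[[-0.28,-0.198,0.0],[0,0,-18.8],1],[[-0.293,-0.207,0.0],[0,0,-18.8],1],[[-0.297,-0.21,0.0],[0,0,-18.8],1]])

```text
time_s: 9.02
ee_pos: [564.5, -60.1, 142.3]
ee_rot: [0.0, 0.191, 0.982, -0.0]
contact_force: [-0.2, 0.4, 0.0]
grip_width: 9.3
grip_force: 31.6
```

servo_tool(increments=[[[0,0,0.0],[0,0,0],1],[[0,0,0.0],[0,0,0],1],[[0,0,0.02],[0,0,0],1],[[0,0,0.04],[0,0,0],1],[[0,0,0.06],[0,0,0],1],[[0,0,0.065],[0,0,0],1],[[0,0,0.065],[0,0,0],1]])

```text
time_s: 9.6
ee_pos: [562.5, -56.3, 75.3]
ee_rot: [-0.002, 0.189, 0.982, 0.0]
contact_force: [-0.4, -0.4, 0.5]
grip_width: 9.2
grip_force: 31.6
```

Run:
```python
from h import *
state();go([*b2w(-58.8,23.5),34.5],158.2)
a=robot.snapshot('top');np.save('top4.npy',a);b=robot.snapshot('side')
A=cv2.resize(a[140:240,200:300],(500,500),interpolation=cv2.INTER_CUBIC);u=proj('side',[567,-57,60])[0];x,y=int(u[0]),int(u[1])
B=cv2.resize(b[y-75:y+75,x-45:x+45],(300,500),interpolation=cv2.INTER_CUBIC)
cv2.imwrite('pics/c4.png',np.hstack([A,B])[:,:,::-1])
```

```text
t 9.6 pos [562.5 -56.3  75.3] psi 158.2 z [-0.004  0.001 -1.   ] w 9.2 gf 31.6 F [-0.4 -0.4  0.5] q [-17.  16. 107.   0.  57. -85.] board [[-60.4  29. ]]
shift m [-0.0057  0.0016  0.0408] turn [-0.  -0.3  0. ]
```

View pics/c4.png

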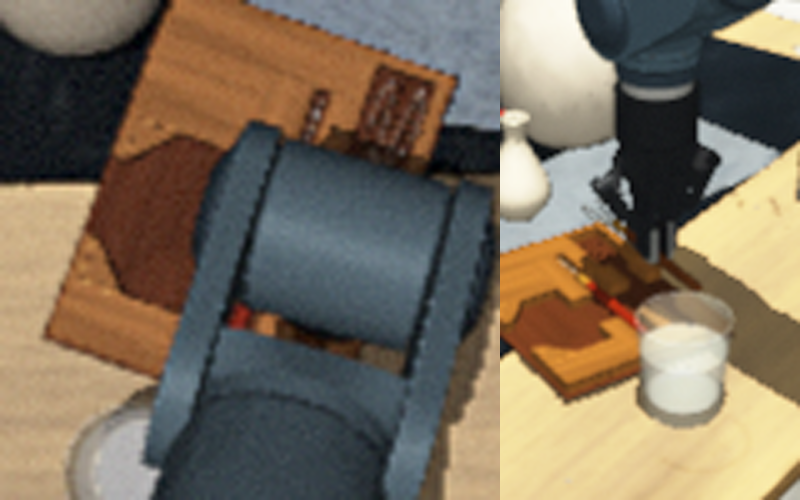

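Run:
```python
from h import *
c=lambda u,v:(200+(u+.5)*.2-.5,140+(v+.5)*.2-.5)
print(w2b(ray('top',[c(408,75),c(388,80),c(424,90)],58)),'want (-59,-98.5) when TCP y 23.5')
```

```text
[[-58.9348435  -97.51001939]
 [-49.33598414 -90.85449182]
 [-70.39587818 -92.6469143 ]] want (-59,-98.5) when TCP y 23.5
```

servo_tool(increments=[[[-0.0037,0.0015,0.0],[0,0,0],1],[[-0.0037,0.0015,0.015],[0,0,0],1],[[-0.0037,0.0015,0.026],[0,0,0],1],[[-0.0037,0.0015,0.034],[0,0,0],1],[[-0.0037,0.0015,0.038],[0,0,0],1],[[-0.0037,0.0015,0.04],[0,0,0],1],[[-0.0037,0.0015,0.041],[0,0,0],1],[[-0.0037,0.0015,0.041],[0,0,0],1]])

```text
time_s: 10.37
ee_pos: [568.3, -58.2, 36.3]
ee_rot: [0.0, 0.19, 0.982, -0.0]
contact_force: [-0.5, -0.7, -0.6]
grip_width: 8.8
grip_force: 31.6
```

Run:
```python
from h import *
state()
```

```text
t 10.37 pos [568.3 -58.2  36.3] psi 158.1 z [ 0. -0. -1.] w 8.8 gf 31.6 F [-0.5 -0.7 -0.6] q [-17.  20. 107.   0.  53. -85.] board [[-60.   22.9]]
```

servo_tool(increments=[[[0.002,0.001,0.0],[0,0,0],1],[[0.002,0.001,0.001],[0,0,0],1],[[0.002,0.001,0.002],[0,0,0],1],[[0.002,0.001,0.0025],[0,0,0],1],[[0.002,0.001,0.0025],[0,0,0],1]])

```text
time_s: 10.78
ee_pos: [566.9, -56.5, 34.3]
ee_rot: [-0.0, 0.19, 0.982, 0.0]
contact_force: [-1.7, 0.4, 5.1]
grip_width: 9.5
grip_force: 32.2
```

Run:
```python
from h import *
state()
```

```text
t 10.78 pos [566.9 -56.5  34.3] psi 158.2 z [-0.  0. -1.] w 9.5 gf 32.2 F [-1.7  0.4  5.1] q [-17.  20. 107.   0.  53. -85.] board [[-58.9  24.9]]
```

Seated, with a 5 N contact force. I release gently and rise.

servo_tool(increments=[[[0,0,0],[0,0,0],0.88],[[0,0,0],[0,0,0],0.82],[[0,0,0],[0,0,0],0.75],[[0,0,0],[0,0,0],0.72],[[0,0,0],[0,0,0],0.72],[[0,0,-0.02],[0,0,0],0.72],[[0,0,-0.05],[0,0,0],0.72],[[0,0,-0.09],[0,0,0],0.6],[[0,0,-0.12],[0,0,0],0.4],[[0,0,-0.12],[0,0,0],0.2],[[0,0,-0.12],[0,0,0],0],[[0,0,-0.12],[0,0,0],0]])

```text
time_s: 11.78
ee_pos: [566.1, -56.3, 152.8]
ee_rot: [-0.001, 0.19, 0.982, 0.0]
contact_force: [-0.3, -0.6, 0.2]
grip_width: 80.4
grip_force: 0.0
```

Run:
```python
from h import *
state();go([457,-347.7,100],2.4)
```

```text
t 11.78 pos [566.1 -56.3 152.8] psi 158.1 z [-0.001  0.    -1.   ] w 80.4 gf 0.0 F [-0.3 -0.6  0.2] q [-17.  10. 105.  -0.  65. -85.] board [[-59.1  25.6]]
shift m [-0.0073 -0.311   0.0528] turn [-1.000e-01 -0.000e+00  1.557e+02]
```

servo_tool(increments=[[[-0.007,-0.311,0.05],[0,0,155],0],[[-0.007,-0.311,0.05],[0,0,155],0],[[-0.007,-0.311,0.05],[0,0,155],0],[[-0.007,-0.311,0.05],[0,0,155],0],[[-0.007,-0.311,0.05],[0,0,155],0],[[-0.007,-0.311,0.05],[0,0,155],0],[[-0.007,-0.311,0.05],[0,0,155],0],[[-0.007,-0.311,0.05],[0,0,155],0],[[-0.007,-0.311,0.05],[0,0,155],0],[[-0.007,-0.311,0.05],[0,0,155],0],[[-0.007,-0.311,0.05],[0,0,155],0],[[-0.007,-0.311,0.05],[0,0,155],0]])

```text
time_s: 12.78
ee_pos: [456.0, -346.8, 100.9]
ee_rot: [-0.002, 0.81, 0.586, -0.0]
contact_force: [-0.2, 0.1, -0.5]
grip_width: 85.4
grip_force: 0.0
```

Run:
```python
from h import *
state();go([457,-347.7,80],2.4)
```

```text
t 12.78 pos [ 456.  -346.8  100.9] psi 71.8 z [-0.003  0.004 -1.   ] w 85.4 gf 0.0 F [-0.2  0.1 -0.5] q [-49.  14. 106.  -0.  60. -30.] board [[-369.6   20. ]]
shift m [-0.0006  0.0013  0.0209] turn [-0.3  0.  69.4]
```

servo_tool(increments=[[[0,0.001,0.0],[0,0,69],0],[[0,0.001,0.0],[0,0,69],0],[[0,0.001,0.0],[0,0,69],0],[[0,0.001,0.0],[0,0,69],0],[[0,0.001,0.0],[0,0,69],0],[[0,0.001,0.0],[0,0,69],0],[[0,0.001,0.0],[0,0,69],0],[[0,0.001,0.0],[0,0,69],0],[[0,0.001,0.0],[0,0,69],0],[[0,0.001,0.0],[0,0,69],0],[[0,0.001,0.0],[0,0,69],0],[[0,0.001,0.0],[0,0,69],0]])

```text
time_s: 13.78
ee_pos: [457.5, -347.1, 101.7]
ee_rot: [-0.001, 1.0, 0.029, -0.001]
contact_force: [0.0, -0.1, 0.1]
grip_width: 85.5
grip_force: 0.0
```

Run:
```python
from h import *
state();go([457,-347.7,26],2.4)
a=robot.snapshot('top');np.save('top5.npy',a);b=robot.snapshot('side')
A=cv2.resize(a[140:240,200:300],(500,500),interpolation=cv2.INTER_CUBIC);u=proj('side',[457,-348,40])[0];x,y=int(u[0]),int(u[1]);print(x,y)
B=cv2.resize(b[y-75:y+75,x-45:x+45],(300,500),interpolation=cv2.INTER_CUBIC)
cv2.imwrite('pics/c5.png',np.hstack([A,B])[:,:,::-1])
```

```text
t 13.78 pos [ 457.5 -347.1  101.7] psi 3.3 z [-0.002  0.003 -1.   ] w 85.5 gf 0.0 F [ 0.  -0.1  0.1] q [-48.  15. 106.  -0.  60.  38.] board [[-369.4   18.5]]
shift m [-0.0004  0.0008  0.0757] turn [-0.2  0.1  0.9]
335 170
```

View pics/c5.png

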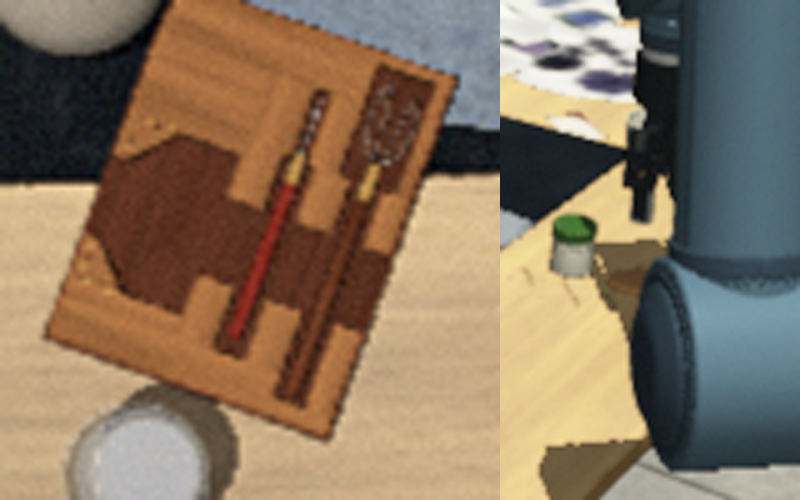

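servo_tool(increments=[[[0,0.001,0.03],[0,0,1],0],[[0,0.001,0.055],[0,0,1],0],[[0,0.001,0.075],[0,0,1],0],[[0,0.001,0.084],[0,0,1],0],[[0,0.001,0.084],[0,0,1],0.1],[[0,0.001,0.084],[0,0,1],0.2],[[0,0.001,0.084],[0,0,1],0.28],[[0,0.001,0.084],[0,0,1],0.32],[[0,0.001,0.084],[0,0,1],0.36],[[0,0.001,0.084],[0,0,1],0.4],[[0,0.001,0.084],[0,0,1],0.45],[[0,0.001,0.084],[0,0,1],0.45]], force=30)

```text
time_s: 14.88
ee_pos: [459.1, -349.4, 21.6]
ee_rot: [0.0, 1.0, 0.019, 0.0]
contact_force: [-0.7, 4.9, 9.0]
grip_width: 49.9
grip_force: 29.4
```

Run:
```python
from h import *
state()
```

```text
t 14.88 pos [ 459.1 -349.4   21.6] psi 2.2 z [ 0.001 -0.001 -1.   ] w 49.9 gf 29.4 F [-0.7  4.9  9. ] q [-49.  22. 106.   0.  52.  39.] board [[-370.9   16.1]]
```

servo_tool(increments=[[[0,0,-0.002],[0,0,0],0.25],[[0,0,-0.004],[0,0,0],0.25],[[0,0,-0.004],[0,0,0],0.25],[[0,0,-0.004],[0,0,0],0.25]])

```text
time_s: 15.22
ee_pos: [458.5, -349.2, 23.9]
ee_rot: [0.0, 1.0, 0.019, 0.0]
contact_force: [-0.5, 0.1, -0.7]
grip_width: 63.9
grip_force: 0.0
```

Run:
```python
from h import *
state()
```

```text
t 15.22 pos [ 458.5 -349.2   23.9] psi 2.2 z [ 0. -0. -1.] w 63.9 gf 0.0 F [-0.5  0.1 -0.7] q [-49.  22. 106.  -0.  52.  39.] board [[-370.9   16.8]]
```

servo_tool(increments=[[[0,0,-0.03],[0,0,0],0],[[0,0,-0.07],[0,0,0],0],[[0,0.03,-0.1],[0,0,0],0],[[0,0.07,-0.1],[0,0,0],0],[[0,0.11,-0.1],[0,0,0],0],[[0,0.15,-0.1],[0,0,0],0],[[0,0.17,-0.1],[0,0,0],0],[[0,0.17,-0.1],[0,0,0],0]])

```text
time_s: 15.88
ee_pos: [464.1, -523.3, 123.8]
ee_rot: [0.001, 1.0, 0.017, 0.0]
contact_force: [0.1, -0.1, 1.1]
grip_width: 85.6
grip_force: 0.0
```

Run:
```python
from h import *
state()
a=robot.snapshot('top');np.save('top6.npy',a);b=robot.snapshot('side')
A=cv2.resize(a[180:260,330:420],(540,480),interpolation=cv2.INTER_CUBIC)
B=cv2.resize(b[140:204,305:338],(248,480),interpolation=cv2.INTER_CUBIC)
cv2.imwrite('pics/c6.png',np.hstack([A,B])[:,:,::-1])
up=4;A=cv2.GaussianBlur(cv2.resize(a,None,fx=up,fy=up,interpolation=cv2.INTER_CUBIC),(0,0),3)
S=cv2.cvtColor(A,cv2.COLOR_RGB2HSV)[:,:,1]
m=np.zeros_like(S);m[213*4:252*4,350*4:380*4]=(S[213*4:252*4,350*4:380*4]>106)
c=max(cv2.findContours(m,0,cv2.CHAIN_APPROX_NONE)[0],key=cv2.contourArea)[:,0,:]
w=ray('top',(c+.5)/up-.5,8.5).astype(np.float32);r=cv2.minAreaRect(w);print(r,cv2.boxPoints(r).tolist())
```

```text
t 15.88 pos [ 464.1 -523.3  123.8] psi 2.0 z [ 0.001 -0.003 -1.   ] w 85.6 gf 0.0 F [ 0.1 -0.1  1.1] q [-58.  28.  86.  -0.  66.  30.] board [[-530.5  -53.1]]
((456.2098083496094, -349.012939453125), (90.61930084228516, 53.683624267578125), 3.763171434402466) [[409.2361755371094, -325.2027893066406], [412.7595520019531, -378.7706604003906], [503.1834411621094, -372.8230895996094], [499.6600646972656, -319.2552185058594]]
```

View pics/c6.png

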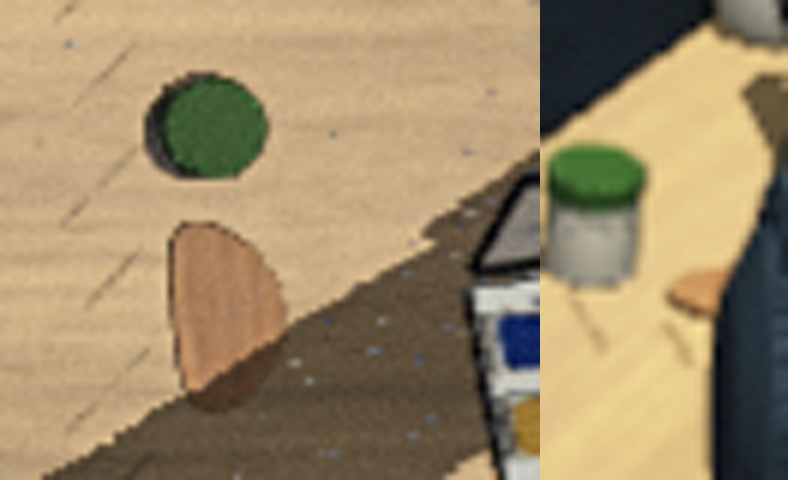

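Run:
```python
from h import *
state();go([456.5,-349,60],3.5)
```

```text
t 15.98 pos [ 464.5 -519.   122.9] psi 2.1 z [-0.     0.001 -1.   ] w 85.4 gf 0.0 F [-0.3  0.2 -0.8] q [-57.  27.  86.   0.  66.  30.] board [[-526.4  -51.9]]
shift m [-0.0016 -0.1701  0.0631] turn [-0.1  0.  -1.4]
```

servo_tool(increments=[[[-0.001,-0.03,0.0],[0,0,-1.4],0],[[-0.001,-0.07,0.0],[0,0,-1.4],0],[[-0.001,-0.11,0.0],[0,0,-1.4],0],[[-0.001,-0.15,0.0],[0,0,-1.4],0],[[-0.001,-0.17,0.02],[0,0,-1.4],0],[[-0.001,-0.17,0.05],[0,0,-1.4],0],[[-0.001,-0.17,0.06],[0,0,-1.4],0],[[-0.001,-0.17,0.06],[0,0,-1.4],0]])

```text
time_s: 16.65
ee_pos: [455.7, -345.9, 60.6]
ee_rot: [-0.003, 0.999, 0.032, -0.002]
contact_force: [-0.0, 0.7, 1.1]
grip_width: 85.1
grip_force: 0.0
```

Run:
```python
from h import *
state();go([456.5,-349,22],3.5)
```

```text
t 16.65 pos [ 455.7 -345.9   60.6] psi 3.7 z [-0.005  0.005 -1.   ] w 85.1 gf 0.0 F [-0.   0.7  1.1] q [-49.  18. 106.   0.  56.  38.] board [[-368.9   20.6]]
shift m [0.0008 0.0034 0.0385] turn [-0.3  0.2  0.2]
```

servo_tool(increments=[[[0.001,0.002,0.02],[0,0,0],0.1],[[0.001,0.002,0.034],[0,0,0],0.2],[[0.001,0.002,0.0385],[0,0,0],0.25],[[0.001,0.002,0.0385],[0,0,0],0.28],[[0.001,0.002,0.0385],[0,0,0],0.32],[[0.001,0.002,0.0385],[0,0,0],0.36],[[0.001,0.002,0.0385],[0,0,0],0.4],[[0.001,0.002,0.0385],[0,0,0],0.5],[[0.001,0.002,0.0385],[0,0,0],0.5],[[0.001,0.002,0.0385],[0,0,0],0.5],[[0.001,0.002,0.0385],[0,0,0],0.5]], force=30)

```text
time_s: 17.57
ee_pos: [458.8, -351.3, 25.7]
ee_rot: [0.0, 1.0, 0.031, 0.0]
contact_force: [0.3, 0.3, 3.1]
grip_width: 42.4
grip_force: 1.3
```

Run:
```python
from h import *
state()
```

```text
t 17.57 pos [ 458.8 -351.3   25.7] psi 3.6 z [ 0.    -0.001 -1.   ] w 42.4 gf 1.3 F [0.3 0.3 3.1] q [-49.  22. 106.  -0.  52.  38.] board [[-372.8   15.7]]
```

servo_tool(increments=[[[0,-0.002,-0.01],[0,0,0],0.4],[[0,-0.002,-0.015],[0,0,0],0.1],[[0,-0.002,-0.015],[0,0,0],0],[[0,-0.002,-0.015],[0,0,0],0],[[0,-0.002,-0.015],[0,0,0],0],[[0,-0.002,-0.015],[0,0,0],0]])

```text
time_s: 18.07
ee_pos: [458.2, -348.8, 39.9]
ee_rot: [-0.0, 1.0, 0.031, -0.0]
contact_force: [-0.8, 1.2, -0.4]
grip_width: 85.4
grip_force: 0.0
```

Run:
```python
from h import *
state()
```

```text
t 18.07 pos [ 458.2 -348.8   39.9] psi 3.6 z [-0.  0. -1.] w 85.4 gf 0.0 F [-0.8  1.2 -0.4] q [-49.  21. 106.   0.  54.  38.] board [[-370.7   17.1]]
```

servo_tool(increments=[[[-0.001,0,0.01],[0,0,0],0],[[-0.001,0,0.018],[0,0,0],0.1],[[-0.001,0,0.0225],[0,0,0],0.15],[[-0.001,0,0.0225],[0,0,0],0.2],[[-0.001,0,0.0225],[0,0,0],0.25],[[-0.001,0,0.0225],[0,0,0],0.25],[[-0.001,0,0.0225],[0,0,0],0.3]])

```text
time_s: 18.65
ee_pos: [457.6, -349.3, 17.9]
ee_rot: [0.0, 1.0, 0.031, 0.0]
contact_force: [0.2, 0.1, 0.2]
grip_width: 59.8
grip_force: 0.0
```

servo_tool(increments=[[[0,0,0],[0,0,0],0.33],[[0,0,0],[0,0,0],0.36],[[0,0,0],[0,0,0],0.4],[[0,0,0],[0,0,0],0.43],[[0,0,0],[0,0,0],0.43]])

```text
time_s: 19.07
ee_pos: [457.6, -349.2, 18.5]
ee_rot: [0.0, 1.0, 0.031, 0.0]
contact_force: [-1.9, 1.6, 4.5]
grip_width: 50.8
grip_force: 30.3
```

Run:
```python
from h import *
state()
```

```text
t 19.07 pos [ 457.6 -349.2   18.5] psi 3.6 z [ 0. -0. -1.] w 50.8 gf 30.3 F [-1.9  1.6  4.5] q [-49.  23. 106.  -0.  51.  38.] board [[-371.3   17.5]]
```

servo_tool(increments=[[[0,0,0],[0,0,0],0.5],[[0,0,-0.004],[0,0,0],0.5],[[0,0,-0.01],[0,0,0],0.5],[[0,0,-0.02],[0,0,0],0.5],[[0,0,-0.03],[0,0,0],0.5],[[0,0,-0.03],[0,0,0],0.5]], force=40)

```text
time_s: 19.57
ee_pos: [458.7, -350.5, 50.6]
ee_rot: [0.002, 1.0, 0.031, 0.002]
contact_force: [0.2, -0.4, -0.1]
grip_width: 50.6
grip_force: 41.6
```

Run:
```python
from h import *
state()
```

```text
t 19.57 pos [ 458.7 -350.5   50.6] psi 3.6 z [ 0.003 -0.004 -1.   ] w 50.6 gf 41.6 F [ 0.2 -0.4 -0.1] q [-49.  19. 106.   0.  54.  38.] board [[-372.1   16. ]]
```

servo_tool(increments=[[[0,0,-0.03],[0,0,0],0.5],[[0,0,-0.07],[0,0,0],0.5],[[0,0,-0.1],[0,0,-5],0.5],[[0.02,0,-0.1],[0,0,-12],0.5],[[0.03,-0.01,-0.1],[0,0,-19],0.5],[[0.03,-0.03,-0.1],[0,0,-26],0.5],[[0.03,-0.06,-0.1],[0,0,-33],0.5],[[0.03,-0.09,-0.1],[0,0,-40],0.5],[[0.03,-0.12,-0.1],[0,0,-47],0.5],[[0.03,-0.15,-0.1],[0,0,-54],0.5],[[0.03,-0.18,-0.1],[0,0,-61],0.5],[[0.03,-0.2,-0.1],[0,0,-68],0.5]])

```text
time_s: 20.57
ee_pos: [474.2, -145.3, 147.7]
ee_rot: [-0.0, 0.809, 0.588, 0.0]
contact_force: [0.0, 0.2, -0.2]
grip_width: 50.6
grip_force: 41.9
```

Run:
```python
from h import *
state();go([*b2w(49,25.4),150],158.2)
```

```text
t 20.57 pos [ 474.2 -145.3  147.7] psi 72.0 z [-0.     0.001 -1.   ] w 50.6 gf 41.9 F [ 0.   0.2 -0.2] q [-30.   0. 116.   0.  64. -12.] board [[-175.8   77.9]]
shift m [ 0.2208  0.0673 -0.0022] turn [  0.   -0.  -86.2]
```

servo_tool(increments=[[[0.02,0.006,0],[0,0,-7],0.5],[[0.04,0.012,0],[0,0,-14],0.5],[[0.06,0.018,0],[0,0,-21],0.5],[[0.08,0.024,0],[0,0,-28],0.5],[[0.1,0.03,0],[0,0,-35],0.5],[[0.12,0.036,0],[0,0,-42],0.5],[[0.14,0.042,0],[0,0,-49],0.5],[[0.16,0.048,0],[0,0,-56],0.5],[[0.18,0.054,0],[0,0,-63],0.5],[[0.2,0.06,0],[0,0,-70],0.5],[[0.21,0.065,0],[0,0,-77],0.5],[[0.218,0.068,0],[0,0,-83],0.5]])

```text
time_s: 21.57
ee_pos: [608.8, 38.9, 147.9]
ee_rot: [0.0, 0.216, 0.976, 0.0]
contact_force: [-0.2, 0.2, -0.1]
grip_width: 50.9
grip_force: 41.9
```

servo_tool(increments=[[[0,0,0],[0,0,-2],0.5],[[0,0,0],[0,0,-2],0.5],[[0,0,0.02],[0,0,-2],0.5],[[0,0,0.04],[0,0,-2],0.5],[[0,0,0.06],[0,0,-2],0.5],[[0,0,0.07],[0,0,-2],0.5],[[0,0,0.07],[0,0,-2],0.5],[[0,0,0.07],[0,0,-2],0.5]])

```text
time_s: 22.23
ee_pos: [608.0, 37.6, 77.7]
ee_rot: [-0.0, 0.203, 0.979, -0.0]
contact_force: [0.0, 0.7, -0.3]
grip_width: 50.4
grip_force: 41.9
```

Run:
```python
from h import *
state();go([*b2w(49,25.4),45],158.2)
a=robot.snapshot('top');np.save('top7.npy',a);b=robot.snapshot('side')
A=cv2.resize(a[140:240,200:300],(400,400),interpolation=cv2.INTER_CUBIC);u=proj('side',[607,44,60])[0];x,y=int(u[0]),int(u[1]);print(x,y)
B=cv2.resize(b[y-50:y+50,x-50:x+50],(400,400),interpolation=cv2.INTER_CUBIC)
cv2.imwrite('pics/c7.png',np.hstack([A,B])[:,:,::-1])
```

```text
t 22.23 pos [608.   37.6  77.7] psi 156.6 z [-0.001  0.    -1.   ] w 50.4 gf 41.9 F [ 0.   0.7 -0.3] q [ -7.  21. 101.   0.  59. -74.] board [[43.8 21.6]]
shift m [0.0039 0.0051 0.0327] turn [-0.  -0.  -1.6]
230 202
```

View pics/c7.png

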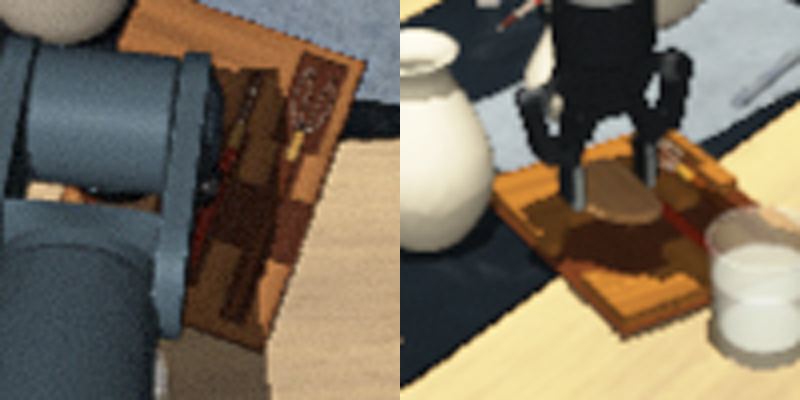

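Run:
```python
from h import *
c=lambda u,v:(180+(u+.5)/4-.5,152+(v+.5)/4-.5)
print(w2b(ray('side',[c(240,222),c(215,222),c(255,212)],61)))
```

```text
[[42.15179007 64.22918648]
 [57.43047486 54.33095103]
 [25.9928859  58.61647846]]
```

servo_tool(increments=[[[0.003,0.003,0],[0,0,-1.6],0.5],[[0.004,0.005,0.01],[0,0,-1.6],0.5],[[0.004,0.005,0.02],[0,0,-1.6],0.5],[[0.004,0.005,0.026],[0,0,-1.6],0.5],[[0.004,0.005,0.026],[0,0,-1.6],0.5],[[0.004,0.005,0.026],[0,0,-1.6],0.5],[[0.004,0.005,0.026],[0,0,-1.6],0.5],[[0.004,0.005,0.026],[0,0,-1.6],0.5]])

```text
time_s: 23.0
ee_pos: [606.8, 43.9, 52.0]
ee_rot: [0.0, 0.189, 0.982, 0.0]
contact_force: [-0.4, 0.6, -0.2]
grip_width: 50.7
grip_force: 41.9
```

Run:
```python
from h import *
state();go([*b2w(49,25.4),30],158.2)
```

```text
t 23.0 pos [606.8  43.9  52. ] psi 158.2 z [ 0.001 -0.    -1.   ] w 50.7 gf 41.9 F [-0.4  0.6 -0.2] q [ -7.  23. 101.  -0.  56. -75.] board [[49.1 25.1]]
shift m [ 0.0004 -0.0001  0.022 ] turn [ 0.  0. -0.]
```

servo_tool(increments=[[[0,0,0.006],[0,0,0],0.5],[[0,0,0.012],[0,0,0],0.5],[[0,0,0.016],[0,0,0],0.5],[[0,0,0.019],[0,0,0],0.5],[[0,0,0.0205],[0,0,0],0.5],[[0,0,0.0215],[0,0,0],0.5],[[0,0,0.022],[0,0,0],0.5],[[0,0,0.022],[0,0,0],0.5]])

```text
time_s: 23.67
ee_pos: [606.5, 44.0, 30.2]
ee_rot: [-0.0, 0.189, 0.982, -0.0]
contact_force: [-1.7, -0.2, 3.5]
grip_width: 50.6
grip_force: 42.2
```

Run:
```python
from h import *
state()
```

```text
t 23.67 pos [606.5  44.   30.2] psi 158.2 z [-0.  0. -1.] w 50.6 gf 42.2 F [-1.7 -0.2  3.5] q [ -7.  25. 101.  -0.  54. -75.] board [[49.1 25.4]]
```

servo_tool(increments=[[[0,0,0],[0,0,0],0.38],[[0,0,0],[0,0,0],0.34],[[0,0,0],[0,0,0],0.3],[[0,0,0],[0,0,0],0.27],[[0,0,0],[0,0,0],0.27],[[0,0,0],[0,0,0],0.27],[[0,0,-0.02],[0,0,0],0.27],[[0,0,-0.05],[0,0,0],0.27],[[0,0,-0.09],[0,0,0],0.27],[[0,0,-0.13],[0,0,0],0.27],[[0,0,-0.16],[0,0,0],0.27],[[0,0,-0.16],[0,0,0],0.27]])

```text
time_s: 24.67
ee_pos: [610.7, 43.6, 198.4]
ee_rot: [0.007, 0.189, 0.982, 0.001]
contact_force: [0.4, -0.1, 0.3]
grip_width: 62.0
grip_force: 0.0
```

servo_tool(increments=[[[0,-0.03,-0.03],[0,0,0],0.27],[[0,-0.07,-0.03],[0,0,0],0.27],[[0,-0.11,-0.03],[0,0,0],0.27],[[0,-0.15,-0.03],[0,0,0],0.27],[[0,-0.19,-0.03],[0,0,0],0.27],[[0,-0.23,-0.03],[0,0,0],0.27],[[0,-0.25,-0.03],[0,0,0],0.27],[[0,-0.25,-0.03],[0,0,0],0.27],[[0,-0.25,-0.03],[0,0,0],0.27]])

```text
time_s: 25.42
ee_pos: [513.1, -188.8, 219.2]
ee_rot: [-0.0, 0.19, 0.982, 0.0]
contact_force: [0.0, 0.4, 1.2]
grip_width: 62.3
grip_force: 0.0
```

Run:
```python
from h import *
state()
a=robot.snapshot('top');b=robot.snapshot('side')
A=cv2.resize(a[140:240,200:300],(400,400),interpolation=cv2.INTER_CUBIC);x,y=230,202
B=cv2.resize(b[y-50:y+50,x-40:x+60],(400,400),interpolation=cv2.INTER_CUBIC)
cv2.imwrite('pics/c8.png',np.hstack([A,B])[:,:,::-1])
```

```text
t 25.42 pos [ 513.1 -188.8  219.2] psi 158.1 z [-0.     0.001 -1.   ] w 62.3 gf 0.0 F [0.  0.4 1.2] q [ -32.    2.  106.    0.   72. -100.] board [[-201.8   25.6]]
```

View pics/c8.png

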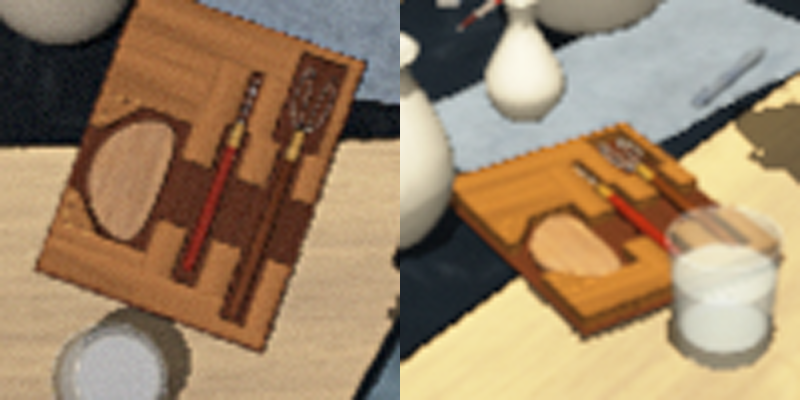

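The final picture shows all three tools flat in their recesses: the rib at (130,180), the needle tool at (215,190), and the loop tool at (275,190). The vases and the glass have not moved.

```bash
python3 -c "
from cell import robot
print(robot.job_done())"
```

```text
the job is handed in; nothing more can be done
None
```

The needle tool, loop tool and rib each lie flat in their own recess in the last camera view, with the vases, glass and jar undisturbed, and the job was handed in at about 25.5 s; the rib took three grasp attempts before it held.

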